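Mix the tomato sample and balance the paddle on its rest

TASK

Pick up the blue-handled paddle, tip it blade-down into the pan until the blade touches the pan's floor, and with it stir the washed cherry tomatoes gently until the colours are mixed: whether you halve the pan along its two handles or across them, every half holds at least one red and one yellow. Keep every tomato in the pan, keep your fingers off them and do not shove the pan away; then lay the paddle across the round bar of the rest, balanced there so that both its ends stay clear of the table. Leave the jar, bottle, cup and brush alone.

Things in the scene. Friction and masses are not known exactly. Their poses are not given: they have to be found in the camera images.
- pan: loose round aluminium pan, 212 mm across, 45 mm high, flat inner floor 4 mm up of radius 58 mm, then sloping up to 18 mm at radius 87 mm, then steeper to radius 101 at the rim, 0.9 kg; two dark loop handles on two sides, reaching 120 mm from the centre, 42 mm high. Origin: centre of the underside; x along the line through the handles. At first the reds lie on its +y side, the yellows on -y
- paddle: loose straight stirring paddle, 270 mm long: blue handle 190 mm long, 16 mm wide, 14 mm thick, and a flat white blade 80 mm long, 28 mm wide, 8 mm thick; about 70 g; lies flat on the table. Origin: middle of its length, on its underside; x runs from the tail of the handle to the tip of the blade, z up as it lies
- paddle_tip (a point): middle of the blade's end, 135 mm from the paddle's origin along x, 4 mm above its underside
- paddle_tail (a point): end of the handle, 135 mm from the paddle's origin along -x, 7 mm above its underside
- paddle_balance (a point): the paddle's centre of mass: at the middle of its length, 135 mm from either end, 6 mm above its underside
- rest: fixed paddle rest: a lying round steel bar 60 mm in diameter and 160 mm long with round ends, on a grey base 140 x 80 mm. Origin: centre of the base's underside, on the table; the bar runs along x
- rest_crest (a point): the middle of the bar's top line, 75 mm above the table (the straight top line runs 50 mm either way along the rest's x)
- red0: loose red cherry tomato: a firm, wet and slippery ball 32 mm across, 18 g; origin at its centre
- red1: loose red cherry tomato: a firm, wet and slippery ball 32 mm across, 18 g; origin at its centre
- red2: loose red cherry tomato: a firm, wet and slippery ball 32 mm across, 18 g; origin at its centre
- red3: loose red cherry tomato: a firm, wet and slippery ball 32 mm across, 18 g; origin at its centre
- yellow0: loose yellow cherry tomato: a firm, wet and slippery ball 32 mm across, 18 g; origin at its centre
- yellow1: loose yellow cherry tomato: a firm, wet and slippery ball 32 mm across, 18 g; origin at its centre
- yellow2: loose yellow cherry tomato: a firm, wet and slippery ball 32 mm across, 18 g; origin at its centre
- yellow3: loose yellow cherry tomato: a firm, wet and slippery ball 32 mm across, 18 g; origin at its centre
- jar: bystander: small glass jar with a yellow cap, 64 mm across, 100 mm high; origin at the centre of its underside
- bottle: bystander: full red juice bottle, 66 mm across, 230 mm high; origin at the centre of its underside
- cup: bystander: steel cup, 72 mm across, 85 mm high; origin at the centre of its underside
- brush: bystander: cleaning brush about 200 mm long with a green handle lying on the table; origin at the middle of its length, on its underside
Not all that is in view belongs to the job. What is shaped like the rest but green or purple is not meant.

How it is judged:
On the way, in this order (a step that is already met when the one before it is completed fails the run):
1. the paddle's blade, inside the pan, touches the pan's floor (horizontal distance between paddle_tip and pan below 0.088 m and z of paddle_tip in the frame of pan below 0.014 m and contact force between paddle and pan above 0.3 N), for 0.05 s.
2. the colours are mixed while the blade is still among the tomatoes: each half of the pan, along the handles and across them, holds at least one red and one yellow (horizontal distance between paddle_tip and pan below 0.088 m and z of paddle_tip in the frame of pan below 0.035 m and x of any of red0, red1, red2, red3 in the frame of pan below 0 m and x of any of yellow0, yellow1, yellow2, yellow3 in the frame of pan below 0 m and x of any of red0, red1, red2, red3 in the frame of pan above 0 m and x of any of yellow0, yellow1, yellow2, yellow3 in the frame of pan above 0 m and y of any of red0, red1, red2, red3 in the frame of pan below 0 m and y of any of yellow0, yellow1, yellow2, yellow3 in the frame of pan below 0 m and y of any of red0, red1, red2, red3 in the frame of pan above 0 m and y of any of yellow0, yellow1, yellow2, yellow3 in the frame of pan above 0 m), for 0.2 s.
At the end, for the whole second after the job is handed in: Paddle at rest on the bar, centre of mass over 70 mm high and within 90 mm of the crest's middle, tip and tail over 20 mm above the table; all tomatoes in the pan, a red and a yellow in each half along and across the handles; pan upright, within 50 mm of its start (height (world z) of each of paddle_tip, paddle_tail above 0.02 m and height (world z) of paddle_balance above 0.07 m and contact force between paddle and rest above 0.2 N and horizontal distance between paddle_balance and rest_crest below 0.09 m and linear speed of paddle below 0.03 m/s and distance between each of red0, red1, red2, red3, yellow0, yellow1, yellow2, yellow3 and pan below 0.09 m and x of any of red0, red1, red2, red3 in the frame of pan below 0 m and x of any of yellow0, yellow1, yellow2, yellow3 in the frame of pan below 0 m and x of any of red0, red1, red2, red3 in the frame of pan above 0 m and x of any of yellow0, yellow1, yellow2, yellow3 in the frame of pan above 0 m and y of any of red0, red1, red2, red3 in the frame of pan below 0 m and y of any of yellow0, yellow1, yellow2, yellow3 in the frame of pan below 0 m and y of any of red0, red1, red2, red3 in the frame of pan above 0 m and y of any of yellow0, yellow1, yellow2, yellow3 in the frame of pan above 0 m and angle between pan's own z axis and vertical below 0.1 rad and distance of pan from where it was at the start of the episode below 0.05 m); the robot touches nothing.
It fails at once if the paddle presses on the pan with more than 25 N (contact force between paddle and pan above 25 N).
It fails at once if the pan is shoved more than 50 mm or tipped by more than 0.35 rad (distance of pan from where it was at the start of the episode above 0.05 m or angle between pan's own z axis and vertical above 0.35 rad).
It fails at once if the fingers touch a tomato (contact force between the fingers and red0 above 0.3 N or contact force between the fingers and red1 above 0.3 N or contact force between the fingers and red2 above 0.3 N or contact force between the fingers and red3 above 0.3 N or contact force between the fingers and yellow0 above 0.3 N or contact force between the fingers and yellow1 above 0.3 N or contact force between the fingers and yellow2 above 0.3 N or contact force between the fingers and yellow3 above 0.3 N).
It fails at once if a tomato leaves the pan (distance between any of red0, red1, red2, red3, yellow0, yellow1, yellow2, yellow3 and pan above 0.13 m).
It fails at once if the jar, bottle, cup or brush is moved by more than 30 mm (distance of any of jar, bottle, cup, brush from where it was at the start of the episode above 0.03 m).
It also fails if it takes over 72 s, if anything falls off the work surface, if the arm or the gripper's body presses on something with over 40 N, if the wrist force passes 120 N, or if a joint passes its speed limit or range.

ROBOT

A 7-joint arm with a two-finger parallel gripper is mounted at the origin on the work surface. World frame = base frame: x ahead of the robot, y to its left, z up, the work surface at z = 0. Lengths are in m, angles in rad, forces in N, time in s.
With the tool pointing down it reaches from about 0.4 to 0.85 m from the base axis. Payload 4.5 kg.
Tool frame: the origin (TCP) lies midway between the tips of the shut fingers; the grasp point (between the pads) lies 19 mm behind it; z points along the fingers, y is the direction in which the jaws open and shut (so a half turn about z gives the same grasp; the last joint's range is limited). The gripper opens to 88 mm and grips with 3 to 60 N. Pads are 18 mm wide; open, the fingers measure 123 mm over their backs; the gripper's body (75 mm by 187 mm) begins 45 mm behind the grasp point.
Start: joints at [-1.308, 0.689, -0.195, 1.565, 0.157, 0.902, -0.215], TCP at [0.142, 0.609, 0.239] pointing down, gripper open.
Joint ranges: [-3.01, 3.01], [-0.46, 2.08], [-1.47, 1.51], [0.13, 2.56], [-1, 4.14], [0.04, 2.09], [-2.66, 2.66]. Speed limits (rad/s): [2.57, 2.57, 3.14, 3.14, 3.14, 3.14, 3.14].

INTERFACE

Orientations are given as a unit quaternion [x, y, z, w].
In Python, from plant import r, viewer gives the robot as it stands.
- The arm moves only by the tool play_rows, never from a script. Its argument "commands" is a list of rows, each an object with "delta_rot": the turn, a rotation vector about the tool's x, y, z normalised to -1 to 1, where 1 is pi rad, a list of three; "travel": the shift along the tool's x, y, z normalised to -1 to 1, where 1 is 15 cm, a list of three; "gripper": the opening, from -1 (shut) to 1 (fully open). In form: [{"delta_rot": [wx, wy, wz], "travel": [x, y, z], "gripper": gripper}, ...]. A call has 1 to 12 rows; each row is the pose to reach, as a shift and turn from the pose commanded when the call began, along the tool's axes at that moment, turning the shorter way round; what a row does not reach only later rows make up. A row lasts 1/8 s, in which the tool goes at most 62.5 mm and 10.7 degrees, less where a joint would pass 70% of its speed; a pose out of reach is approached as far as the arm can. A call with a number of a shift or a turn outside -1 to 1 is refused whole. A call with a gripper value outside its range is refused whole. The fingers move at their own pace and stop on an object; "force" is the grip in N (left out, the last holds). Time passes only in rows, so rows that repeat a pose let the fingers close. It gives the time, the measured TCP pose, the force and the opening at its end, in the units of the state.
- r.get_state(): the state, without advancing time (a new reading comes with each control period).
- viewer.snapshot(name): name is "side" or "top"; returns a dict with "color" (480x640x3 uint8, red, green, blue), "z_map" (480x640 float32, m along the optical axis (not along the pixel's ray), 0 where there is no reading), "fx", "fy", "cx", "cy" (pixels), "origin" and "attitude" of the camera in the world. Camera axes: x right, y up, looking along -z (the intrinsics and any distortion apply to the point x, -y, -z); pixel columns grow to the right and rows downward; lengths in m; the calibration is good to about 2 mm. A picture is of the moment at which its call begins.
- r.finish_job(): hands the job in, once; it reports no verdict.
Trained networks look in the newest picture that a camera, given by its name, has taken for a name from the list of things; names that differ only in an ending like _2 or _b are one class to them, and where a whole thing is asked for, a point or a joint stands for the part that bears it (a point fixed in the world has none). Each returns a list of dicts, best first, with "conf" (0 to 1); they miss things now and then, are a little off and sometimes report something else, mostly with a low value. They report only what shows in the picture. A call takes as long as a camera call. They do not tell look-alikes from the thing itself.
- viewer.outline_of(camera, label): "pixels" (480x640 bool, what is visible of it) and "at" ([column, row] in pixels, amid what is visible of it).
- viewer.pinpoint(camera, label): "at" ([column, row] in pixels: a listed point, or the origin of a listed thing).
The state is a dict: "clock": time; "q": joint angles; "qd": joint speeds; "joint_torque": joint torques, N m; "tool_pos": TCP position; "eef_rot": TCP orientation; "contact_force": force on the tool from outside, world axes, zero at the start; "moment": the same for the moment, N m; "opening": opening from 0.0 (shut) to 1.0 (fully open).
Only numpy, scipy, OpenCV 4.12 (cv2) and the standard library are available. Lean on these libraries where they do the work, as an engineer would, in place of code of your own. Each camera call takes 0.05 s, during which the arm holds its last target. There are 200 camera calls.

## Working session

There is one attempt and no reset: what is moved stays moved. The work goes in short steps, Python scripts to look and compute and a tool call to move; the robot and the scene stay as the last step left them, time stands still between calls to the robot, and variables do not carry over. Pictures are saved under pics/ and viewed, about 8 in all and at most 12, crops included, and the job is handed in when it is done.

Besides the shell and the picture viewer there is one more tool, called after ">>>" in YAML: its name, and indented under it one key for each argument. play_rows: Moves the arm, as the interface text tells. Its arguments: {"type":"object","properties":{"commands":{"type":"array","items":{"type":"object","properties":{"delta_rot":{"type":"array","items":{"type":"number","minimum":-1,"maximum":1}},"travel":{"type":"array","items":{"type":"number","minimum":-1,"maximum":1}},"gripper":{"type":"number"}}}},"force":{"type":"number"}},"required":["commands"]}

```bash
mkdir -p pics; ls
cat > h.py <<'E'
import numpy as np, cv2
from scipy.spatial.transform import Rotation as R
from plant import r, viewer
def att(s):
    a=np.array(s["attitude"],float)
    return a if a.shape==(3,3) else R.from_quat(a).as_matrix()
def w(s,u,v,d=None):
    if d is None: d=s["z_map"][int(round(v)),int(round(u))]
    u=np.asarray(u,float);v=np.asarray(v,float);d=np.asarray(d,float)
    p=np.stack([(u-s["cx"])/s["fx"]*d,-(v-s["cy"])/s["fy"]*d,-d],-1)
    return p@att(s).T+np.array(s["origin"])
def atz(s,u,v,z):
    o=np.array(s["origin"]);k=w(s,u,v,1.0)-o
    return o+k*(z-o[2])/k[2]
def mask_pts(s,m):
    v,u=np.nonzero(m);d=s["z_map"][v,u];k=d>0
    return w(s,u[k],v[k],d[k])
def save(s,n): cv2.imwrite("pics/"+n,s["color"][:,:,::-1])
E
python3 - <<'E'
from h import *
for c in ("top","side"):
    s=viewer.snapshot(c); save(s,c+"0.png")
    print(c,s["origin"],s["attitude"],s["fx"],s["cx"],s["cy"],[k for k in s if k not in("color","z_map")])
    for n in "pan paddle paddle_tip paddle_tail paddle_balance rest rest_crest red0 yellow0 jar bottle cup brush".split():
        for f in viewer.pinpoint(c,n)[:5]:
            u,v=f["at"]; 
            try: print(n,round(f["conf"],2),np.round([u,v]),np.round(w(s,u,v),3))
            except Exception as e: print(n,f["at"],e)
print(r.get_state())
E
```

```text
pics
top [ 0.28771868 -0.01884145  1.31516124] [ 0.06471383 -0.0677876  -0.70153467  0.70644608] 574.0290866851326 322.269903430543 243.4332162293957 ['fx', 'fy', 'cx', 'cy', 'origin', 'attitude']
pan 0.66 [206. 230.] [0.566 0.249 0.003]
pan 0.66 [321. 129.] [ 0.81  -0.02   0.023]
pan 0.53 [207. 210.] [0.606 0.241 0.036]
paddle 0.69 [327. 285.] [ 0.439 -0.036  0.015]
paddle_tip 0.89 [269. 279.] [0.452 0.099 0.004]
paddle_tip 0.31 [384. 293.] [ 0.421 -0.166  0.016]
paddle_tail 0.67 [386. 294.] [ 0.422 -0.172 -0.012]
paddle_balance 0.65 [331. 286.] [ 0.436 -0.043  0.013]
rest 0.94 [418. 225.] [ 0.567 -0.235  0.071]
rest 0.72 [464. 310.] [ 0.379 -0.33   0.07 ]
rest 0.72 [476. 397.] [ 0.197 -0.348  0.073]
rest_crest 0.98 [484. 399.] [ 0.194 -0.363  0.076]
rest_crest 0.88 [425. 215.] [ 0.588 -0.251  0.074]
rest_crest 0.78 [474. 304.] [ 0.393 -0.351  0.077]
rest_crest 0.69 [395. 344.] [ 0.307 -0.18   0.075]
rest_crest 0.41 [207. 231.] [0.563 0.246 0.005]
red0 0.73 [208. 213.] [0.601 0.238 0.033]
red0 0.62 [179. 235.] [0.546 0.3   0.043]
red0 0.53 [182. 220.] [0.582 0.296 0.037]
red0 0.52 [
[... 1922 characters left out ...]
': array([-1.30821197,  0.68914297, -0.19460398,  1.56532616,  0.15733028,
        0.90255078, -0.21508973]), 'qd': array([ 2.72513302e-04, -3.23506630e-04, -1.25893581e-03, -3.81582888e-04,
        1.98567322e-03,  7.38304897e-05, -7.53629512e-04]), 'joint_torque': array([-3.13607979e-04, -5.27486014e+01, -1.26725759e+00, -1.53745025e+01,
       -5.18969935e-02, -7.15977640e-04,  2.67953766e-05]), 'tool_pos': array([0.1417281 , 0.60870764, 0.23870899]), 'eef_rot': array([ 1.14114204e-01,  9.93467638e-01, -1.98774834e-05,  8.54171969e-06]), 'contact_force': array([-0.4019913 , -0.42010371,  0.77362339]), 'moment': array([ 0.03309801,  0.01023362, -0.00736077]), 'opening': 0.9978244858737785}
```

View pics/top0.png

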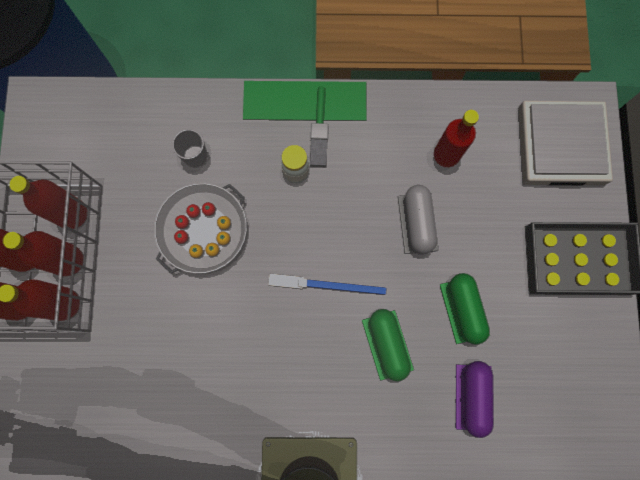

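View pics/side0.png

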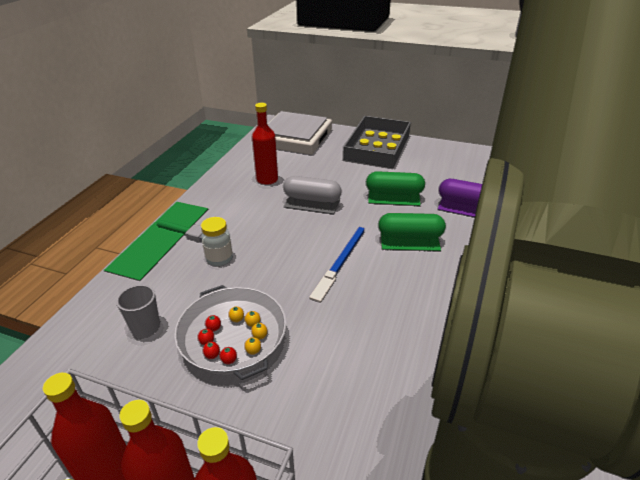

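```bash
cat > scene.py <<'E'
from h import *
import json
from scipy.optimize import least_squares
def axis(P):
    c=P[:,:2].mean(0);u=np.linalg.svd(P[:,:2]-c,full_matrices=False)[2][0]
    t=(P[:,:2]-c)@u
    return c+u*(np.percentile(t,.5)+np.percentile(t,99.5))/2,u,np.ptp(np.percentile(t,[.5,99.5]))
def paddle(c="top"):
    s=viewer.snapshot(c);o=viewer.outline_of(c,"paddle")
    return s,mask_pts(s,o[0]["pixels"])
def tomatoes(s):
    im=cv2.cvtColor(s["color"],cv2.COLOR_RGB2HSV).astype(int);H,S,V=im[...,0],im[...,1],im[...,2]
    out={}
    u,v=np.meshgrid(np.arange(640),np.arange(480));P=atz(s,u.ravel(),v.ravel(),.022).reshape(480,640,3)
    return H,S,V,P
def plan(p,q,tp,tq): # tool delta from (p,q) to target
    A=R.from_quat(q);d=A.inv().apply(np.array(tp)-p)/.15;w_=(A.inv()*R.from_quat(tq)).as_rotvec()/np.pi
    return np.round(d,3),np.round(w_,3)
E
python3 - <<'E'
from scene import *
for c in("top","side"):
    s,P=paddle(c); P=P[(P[:,2]<.03)]; print(c,"paddle",axis(P))
    if c=="top": S=s
    for f in viewer.outline_of(c,"pan")[:2]:
        Q=mask_pts(s,f["pixels"]); rim=Q[(Q[:,2]>.037)&(Q[:,2]<.05)]
        if len(rim)<30: print("few",f["at"]);continue
        g=least_squares(lambda a:np.hypot(*(rim[:,:2]-a[:2]).T)-a[2],[*np.median(rim[:,:2],0),.1],loss="soft_l1",f_scale=.003).x
        d=Q[:,:2]-g[:2];rr=np.hypot(*d.T);hd=d[(rr>.110)&(rr<.125)&(Q[:,2]>.02)]
        an=np.arctan2(hd[:,1],hd[:,0]); print(c,"pan",f["conf"],g,"handle ang",np.degrees(.5*np.angle(np.exp(2j*an).mean())),len(hd))
    for f in viewer.outline_of(c,"rest")[:4]:
        Q=mask_pts(s,f["pixels"]);k=Q[Q[:,2]>.068]
        if len(k)>20: print(c,"rest",f["at"],axis(k),k[:,2].max())
u,v=np.meshgrid(np.arange(640),np.arange(480)); Q=mask_pts(S,np.ones((480,640),bool))
E
```

```text
top paddle (array([ 0.43913963, -0.0347067 ]), array([0.09506575, 0.995471  ]), np.float64(0.26551054479001673))
top pan 0.63 [0.56363027 0.25234431 0.10114963] handle ang -43.9355191428109 123
top rest [386.7, 343.3] (array([ 0.30576393, -0.17149702]), array([-0.95544668, -0.29516376]), np.float64(0.1360964308689859)) 0.0824887891845727
top rest [416.4, 220.8] (array([ 0.58699803, -0.24599957]), array([-0.99446854, -0.1050349 ]), np.float64(0.1326522959411749)) 0.08206799091155026
top rest [475.3, 398.5] (array([ 0.19315105, -0.36017456]), array([-0.99897491,  0.04526725]), np.float64(0.13259226710176927)) 0.08344480085226991
top rest [465.9, 309.9] (array([ 0.38634863, -0.34737748]), array([-0.97154553, -0.23685289]), np.float64(0.13460812602832561)) 0.08186976933122891
side paddle (array([ 0.43586679, -0.03179628]), array([0.09925946, 0.99506159]), np.float64(0.2605822759659558))
side pan 0.55 [0.56119522 0.25269387 0.10165658] handle ang -43.633505973685054 175
side rest [409.5, 227.4] (array([ 0.3029544 , -0.16671078]), array([-0.96162473, -0.27436815]), np.float64(0.13377275314642117)) 0.07891299360551862
side rest [393.6, 185.7] (array([ 0.38242391, -0.34283664]), array([-0.97568034, -0.21919827]), np.float64(0.13497052282678657)) 0.07753689688822052
side rest [311.2, 194.5] (array([ 0.58564514, -0.24159765]), array([-0.99391051, -0.11019032]), np.float64(0.1330014489967166)) 0.07787249292464371
side rest [457.4, 194.5] (array([ 0.21095067, -0.3547825 ]), array([-0.99984862,  0.01739926]), np.float64(0.08918875504902084)) 0.07755852408422048
```

```bash
cat >> scene.py <<'E'
def Q(yaw,tilt=0,side=0): # tool x heading yaw(deg), tool down; tilt: blade down by deg
    y=np.radians(yaw);X=np.array([np.cos(y),np.sin(y),0]);Z=np.array([0,0,-1.]);Y=np.cross(Z,X)
    B=R.from_matrix(np.stack([X,Y,Z],1))
    return (B*R.from_rotvec([0,-np.radians(tilt),0])).as_quat()
def chain(poses,p=None,q=None,dec=3):
    if p is None: s=r.get_state();p,q=s["tool_pos"],s["eef_rot"]
    p=np.array(p)
    for tp,tq in poses:
        d,w_=plan(p,q,tp,tq);d,w_=np.round(d,dec),np.round(w_,dec)
        A=R.from_quat(q);p=p+A.apply(d*.15);q=(A*R.from_rotvec(w_*np.pi)).as_quat()
        print("trav",d.tolist(),"rot",w_.tolist(),"mm %.0f deg %.0f"%(np.linalg.norm(d)*150,np.linalg.norm(w_)*180),"->",np.round(p,4))
    return p,q
E
python3 - <<'E'
from scene import *
chain([([.20,.48,.24],Q(143)),([.27,.34,.24],Q(125)),([.34,.22,.22],Q(110)),([.39,.09,.18],Q(95)),([.43,-.03,.13],Q(84.4)),([.431,-.099,.07],Q(84.4)),([.431,-.099,.003],Q(84.4))])
E
```

```text
trav [-0.573, -0.748, -0.008] rot [0.0, 0.0, 0.133] mm 141 deg 24 -> [0.2    0.48   0.2399]
trav [-0.934, -0.464, -0.0] rot [0.0, -0.0, 0.1] mm 156 deg 18 -> [0.2699 0.34   0.2399]
trav [-0.923, -0.075, 0.133] rot [0.0, -0.0, 0.083] mm 140 deg 15 -> [0.34   0.2201 0.22  ]
trav [-0.929, 0.016, 0.266] rot [0.0, -0.0, 0.083] mm 145 deg 15 -> [0.3899 0.09   0.1801]
trav [-0.82, 0.195, 0.334] rot [0.0, -0.0, 0.059] mm 136 deg 11 -> [ 0.4299 -0.03    0.13  ]
trav [-0.457, 0.052, 0.4] rot [0.0, -0.0, 0.0] mm 91 deg 0 -> [ 0.4311 -0.0989  0.07  ]
trav [-0.0, -0.001, 0.446] rot [0.0, -0.0, 0.0] mm 67 deg 0 -> [ 0.4309 -0.0989  0.0031]
```

>>> play_rows:
  commands:
    - {"travel": [-0.19, -0.25, 0], "delta_rot": [0, 0, 0.044], "gripper": 1}
    - {"travel": [-0.38, -0.5, 0], "delta_rot": [0, 0, 0.09], "gripper": 1}
    - {"travel": [-0.573, -0.748, -0.008], "delta_rot": [0, 0, 0.133], "gripper": 1}

```text
clock: 2.17
tool_pos: [0.2005, 0.4787, 0.24]
eef_rot: [0.32, 0.947, 0.0, 0.0]
contact_force: [0.2, 0.2, -0.1]
opening: 1.001
```

>>> play_rows:
  commands:
    - {"travel": [-0.31, -0.155, 0], "delta_rot": [0, 0, 0.033], "gripper": 1}
    - {"travel": [-0.62, -0.31, 0], "delta_rot": [0, 0, 0.067], "gripper": 1}
    - {"travel": [-0.934, -0.464, 0], "delta_rot": [0, 0, 0.1], "gripper": 1}

```text
clock: 2.55
tool_pos: [0.2706, 0.3388, 0.2402]
eef_rot: [0.463, 0.886, 0.001, 0.0]
contact_force: [0.8, 0.5, -0.5]
opening: 0.999
```

>>> play_rows:
  commands:
    - {"travel": [-0.31, -0.025, 0.04], "delta_rot": [0, 0, 0.028], "gripper": 1}
    - {"travel": [-0.62, -0.05, 0.09], "delta_rot": [0, 0, 0.056], "gripper": 1}
    - {"travel": [-0.923, -0.075, 0.133], "delta_rot": [0, 0, 0.083], "gripper": 1}

```text
clock: 2.92
tool_pos: [0.3409, 0.2191, 0.2201]
eef_rot: [0.575, 0.818, 0.001, 0.0]
contact_force: [0.3, 0.7, -0.0]
opening: 1.0
```

>>> play_rows:
  commands:
    - {"travel": [-0.31, 0.005, 0.09], "delta_rot": [0, 0, 0.028], "gripper": 1}
    - {"travel": [-0.62, 0.01, 0.18], "delta_rot": [0, 0, 0.056], "gripper": 1}
    - {"travel": [-0.929, 0.016, 0.266], "delta_rot": [0, 0, 0.083], "gripper": 1}

```text
clock: 3.3
tool_pos: [0.3909, 0.0889, 0.1799]
eef_rot: [0.676, 0.737, 0.001, 0.0]
contact_force: [-0.0, 1.1, 0.8]
opening: 0.998
```

>>> play_rows:
  commands:
    - {"travel": [-0.27, 0.065, 0.11], "delta_rot": [0, 0, 0.02], "gripper": 1}
    - {"travel": [-0.54, 0.13, 0.22], "delta_rot": [0, 0, 0.04], "gripper": 1}
    - {"travel": [-0.82, 0.195, 0.334], "delta_rot": [0, 0, 0.059], "gripper": 1}

```text
clock: 3.68
tool_pos: [0.431, -0.031, 0.1295]
eef_rot: [0.741, 0.672, 0.001, 0.0]
contact_force: [0.2, 0.0, -0.1]
opening: 1.001
```

>>> play_rows:
  commands:
    - {"travel": [-0.23, 0.026, 0.2], "delta_rot": [0, 0, 0], "gripper": 1}
    - {"travel": [-0.457, 0.052, 0.4], "delta_rot": [0, 0, 0], "gripper": 1}
    - {"travel": [-0.457, 0.052, 0.4], "delta_rot": [0, 0, 0], "gripper": 1}

```text
clock: 4.05
tool_pos: [0.4303, -0.1016, 0.0684]
eef_rot: [0.742, 0.67, -0.001, -0.0]
contact_force: [-0.3, 1.1, 0.6]
opening: 0.999
```

Run:
```python
from scene import *
s=r.get_state();print(s["clock"],s["tool_pos"],R.from_quat(s["eef_rot"]).as_matrix().round(3),s["q"].round(2),s["contact_force"])
print(chain([([.431,-.099,.003],Q(84.4))]))
```

```text
4.05 [ 0.43029    -0.10164444  0.06843169] [[ 0.102  0.995 -0.002]
 [ 0.995 -0.102 -0.001]
 [-0.001 -0.002 -1.   ]] [ 0.13  0.8   0.    2.24 -0.    0.1   0.03] [-0.2949719   1.0821622   0.63659623]
trav [0.019, 0.004, 0.436] rot [-0.001, 0.0, -0.001] mm 65 deg 0 -> [ 0.431  -0.0989  0.003 ]
(array([ 0.43101598, -0.09893414,  0.00302703]), array([ 7.41232844e-01,  6.71247605e-01, -1.89450346e-04,  6.97707975e-04]))
```

>>> play_rows:
  commands:
    - {"travel": [0.019, 0.004, 0.15], "delta_rot": [0, 0, 0], "gripper": 1}
    - {"travel": [0.019, 0.004, 0.3], "delta_rot": [0, 0, 0], "gripper": 1}
    - {"travel": [0.019, 0.004, 0.4], "delta_rot": [0, 0, 0], "gripper": 1}
    - {"travel": [0.019, 0.004, 0.435], "delta_rot": [0, 0, 0], "gripper": 1}
    - {"travel": [0.019, 0.004, 0.435], "delta_rot": [0, 0, 0], "gripper": -1}
    - {"travel": [0.019, 0.004, 0.435], "delta_rot": [0, 0, 0], "gripper": -1}
    - {"travel": [0.019, 0.004, 0.435], "delta_rot": [0, 0, 0], "gripper": -1}
    - {"travel": [0.019, 0.004, 0.435], "delta_rot": [0, 0, 0], "gripper": -1}
    - {"travel": [0.019, 0.004, 0.435], "delta_rot": [0, 0, 0], "gripper": -1}
    - {"travel": [0.019, 0.004, 0.435], "delta_rot": [0, 0, 0], "gripper": -1}
  force: 45

```text
clock: 5.3
tool_pos: [0.4323, -0.0957, 0.0052]
eef_rot: [0.74, 0.672, 0.0, 0.0]
contact_force: [-0.0, -0.1, -0.2]
opening: 0.344
```

>>> play_rows:
  commands:
    - {"travel": [0, 0, -0.2], "delta_rot": [0, 0, 0], "gripper": -1}
    - {"travel": [0, 0, -0.5], "delta_rot": [0, 0, 0], "gripper": -1}
    - {"travel": [0, 0, -0.8], "delta_rot": [0, 0, 0], "gripper": -1}
    - {"travel": [0, 0, -1], "delta_rot": [0, 0, 0], "gripper": -1}
    - {"travel": [0, 0, -1], "delta_rot": [0, 0, 0], "gripper": -1}

```text
clock: 5.92
tool_pos: [0.4332, -0.0959, 0.1571]
eef_rot: [0.741, 0.672, 0.002, 0.001]
contact_force: [0.5, -0.1, -1.1]
opening: 0.004
```

Run:
```python
from scene import *
st=r.get_state();print(st["clock"],st["tool_pos"],st["opening"],st["contact_force"])
s=viewer.snapshot("side");save(s,"side1.png")
A=R.from_quat(st["eef_rot"])
for n in("paddle_tip","paddle_tail","paddle_balance"):
    for f in viewer.pinpoint("side",n)[:1]:
        p=w(s,*f["at"]);print(n,f["conf"],p,A.inv().apply(p-st["tool_pos"]))
print(Q(50,0))
chain([([.46,-.02,.25],Q(75,15)),([.46,.07,.28],Q(60,30)),([.46,.14,.3],Q(46,45))])
```

```text
5.925 [ 0.43319071 -0.0958661   0.15712609] 0.004190106114238163 [ 0.45092834 -0.11104096 -1.09577637]
paddle_tip 0.56 [0.4516354  0.09588806 0.01086515] [ 0.19250924 -0.00100101  0.14642854]
paddle_tail 0.6 [ 0.41864175 -0.1803909   0.00303672] [-0.08567629 -0.00697412  0.15398241]
paddle_balance 0.7 [ 0.43667951 -0.03753394  0.01608151] [ 0.05826966 -0.00287038  0.14108434]
[0.90630779 0.42261826 0.         0.        ]
trav [0.523, 0.141, -0.642] rot [0.006, -0.083, 0.052] mm 126 deg 18 -> [ 0.46   -0.0201  0.25  ]
trav [0.509, -0.154, -0.343] rot [0.032, -0.083, 0.078] mm 95 deg 21 -> [0.4601 0.07   0.2799]
trav [0.282, -0.234, -0.318] rot [0.048, -0.083, 0.061] mm 73 deg 20 -> [0.46   0.14   0.3001]
```

>>> play_rows:
  commands:
    - {"travel": [0, -0.01, 0.2], "delta_rot": [0, 0, 0], "gripper": 0.2}
    - {"travel": [0, -0.01, 0.3], "delta_rot": [0, 0, 0], "gripper": 0.2}
    - {"travel": [0, -0.01, 0.4], "delta_rot": [0, 0, 0], "gripper": 0.2}
    - {"travel": [0, -0.01, 0.5], "delta_rot": [0, 0, 0], "gripper": 0.2}
    - {"travel": [0, -0.01, 0.5], "delta_rot": [0, 0, 0], "gripper": 0.2}

```text
clock: 6.75
tool_pos: [0.4292, -0.0956, 0.0781]
eef_rot: [0.74, 0.673, -0.002, -0.001]
contact_force: [0.8, 0.1, -0.0]
opening: 0.548
```

>>> play_rows:
  commands:
    - {"travel": [0, 0, 0.3], "delta_rot": [0, 0, 0], "gripper": 0.2}
    - {"travel": [0, 0, 0.45], "delta_rot": [0, 0, 0], "gripper": 0.2}
    - {"travel": [0, 0, 0.52], "delta_rot": [0, 0, 0], "gripper": 0.2}
    - {"travel": [0, 0, 0.52], "delta_rot": [0, 0, 0], "gripper": -1}
    - {"travel": [0, 0, 0.52], "delta_rot": [0, 0, 0], "gripper": -1}
    - {"travel": [0, 0, 0.52], "delta_rot": [0, 0, 0], "gripper": -1}
    - {"travel": [0, 0, 0.52], "delta_rot": [0, 0, 0], "gripper": -1}
    - {"travel": [0, 0, 0.52], "delta_rot": [0, 0, 0], "gripper": -1}
    - {"travel": [0, 0, 0.52], "delta_rot": [0, 0, 0], "gripper": -1}
    - {"travel": [0, 0, 0.52], "delta_rot": [0, 0, 0], "gripper": -1}
    - {"travel": [0, 0, 0.52], "delta_rot": [0, 0, 0], "gripper": -1}
  force: 45

```text
clock: 8.12
tool_pos: [0.4306, -0.0961, 0.0018]
eef_rot: [0.741, 0.672, 0.0, 0.0]
contact_force: [0.5, 0.2, 3.0]
opening: 0.172
```

>>> play_rows:
  commands:
    - {"travel": [0, 0, 0], "delta_rot": [0, 0, 0], "gripper": -1}
    - {"travel": [0, 0, -0.2], "delta_rot": [0, 0, 0], "gripper": -1}
    - {"travel": [0, 0, -0.5], "delta_rot": [0, 0, 0], "gripper": -1}
    - {"travel": [0, 0, -0.8], "delta_rot": [0, 0, 0], "gripper": -1}
    - {"travel": [0, 0, -1], "delta_rot": [0, 0, 0], "gripper": -1}
    - {"travel": [0, 0, -1], "delta_rot": [0, 0, 0], "gripper": -1}

```text
clock: 8.88
tool_pos: [0.4313, -0.0963, 0.1533]
eef_rot: [0.741, 0.672, 0.002, 0.001]
contact_force: [1.1, -0.5, -0.3]
opening: 0.174
```

Run:
```python
from scene import *
st=r.get_state();print(st["clock"],st["tool_pos"],st["opening"],st["contact_force"],st["moment"])
A=R.from_quat(st["eef_rot"])
for c in ("side","top"):
  s=viewer.snapshot(c)
  for n in("paddle_tip","paddle_tail","paddle_balance"):
    for f in viewer.pinpoint(c,n)[:1]:
        p=w(s,*f["at"]);print(c,n,round(f["conf"],2),p.round(3),A.inv().apply(p-st["tool_pos"]).round(4))
chain([([.44,-.02,.27],Q(75,10)),([.45,.07,.30],Q(60,25)),([.45,.13,.3],Q(46,40))])
```

```text
8.875 [ 0.43133842 -0.0962723   0.15334785] 0.1744403402212102 [ 1.13928763 -0.49905621 -0.3443602 ] [-0.16230134  0.01943538  0.04053378]
side paddle_tip 0.91 [0.451 0.097 0.154] [ 0.1938  0.0003 -0.0008]
side paddle_tail 0.63 [ 0.453 -0.326  0.063] [-0.2269  0.0434  0.09  ]
side paddle_balance 0.58 [0.598 0.279 0.034] [0.39   0.1291 0.1197]
top paddle_tip 0.93 [ 0.469  0.121 -0.001] [0.2201 0.0151 0.1549]
top paddle_tail 0.43 [0.54  0.205 0.036] [0.3108 0.0786 0.1173]
top paddle_balance 0.8 [ 0.44  -0.034  0.163] [ 0.0629  0.003  -0.0093]
trav [0.51, 0.017, -0.794] rot [0.004, -0.055, 0.053] mm 142 deg 14 -> [ 0.4401 -0.0199  0.2699]
trav [0.553, -0.092, -0.3] rot [0.025, -0.083, 0.079] mm 95 deg 21 -> [0.45 0.07 0.3 ]
trav [0.314, -0.2, -0.146] rot [0.042, -0.083, 0.066] mm 60 deg 21 -> [0.4499 0.13   0.3   ]
```

```bash
cat >> scene.py <<'E'
C=np.array([.5625,.2525]);a=np.radians(-43.8);PX=np.array([np.cos(a),np.sin(a)]);PY=np.array([-PX[1],PX[0]])
TT=np.array([.196,0,-.002])
def T(px,py,z,yaw=22,tilt=60):
    q=Q(yaw,tilt);return (np.r_[C+px*PX+py*PY,z]-R.from_quat(q).apply(TT),q)
def tipnow():
    s=r.get_state();t=s["tool_pos"]+R.from_quat(s["eef_rot"]).apply(TT);d=t[:2]-C
    X=R.from_quat(s["eef_rot"]).as_matrix()[:,0]
    print("t%.2f tip pan x%.4f y%.4f z%.4f"%(s["clock"],d@PX,d@PY,t[2]),"yaw %.1f tilt %.1f"%(np.degrees(np.arctan2(X[1],X[0])),np.degrees(np.arcsin(-X[2]))),"F",s["contact_force"].round(1),"q",s["q"].round(2))
E
python3 - <<'E'
from scene import *
p,q=T(0,0,.08);print(p)
chain([([.43,-.03,.26],Q(72,10)),([.42,.06,.30],Q(55,25)),([.43,.12,.30],Q(38,42)),(p+[0,0,.03],Q(22,60)),(p,q)])
E
```

```text
[0.47003005 0.21513972 0.24874098]
trav [0.437, -0.043, -0.728] rot [0.005, -0.055, 0.069] mm 128 deg 16 -> [ 0.43   -0.03    0.2601]
trav [0.496, -0.248, -0.358] rot [0.029, -0.083, 0.09] mm 99 deg 23 -> [0.4201 0.06   0.3001]
trav [0.332, -0.174, -0.154] rot [0.052, -0.094, 0.08] mm 61 deg 24 -> [0.4301 0.12   0.3   ]
trav [0.54, -0.336, -0.297] rot [0.07, -0.099, 0.056] mm 105 deg 24 -> [0.47   0.2151 0.2788]
trav [0.173, -0.0, 0.1] rot [-0.001, -0.0, -0.0] mm 30 deg 0 -> [0.4701 0.2151 0.2488]
```

>>> play_rows:
  commands:
    - {"travel": [0.2, -0.02, -0.36], "delta_rot": [0.002, -0.027, 0.035], "gripper": -1}
    - {"travel": [0.437, -0.043, -0.728], "delta_rot": [0.005, -0.055, 0.069], "gripper": -1}
    - {"travel": [0.437, -0.043, -0.728], "delta_rot": [0.005, -0.055, 0.069], "gripper": -1}

```text
clock: 9.65
tool_pos: [0.4334, -0.0243, 0.2637]
eef_rot: [0.804, 0.589, -0.064, 0.054]
contact_force: [0.8, -0.8, -0.6]
opening: 0.176
```

>>> play_rows:
  commands:
    - {"travel": [0.16, -0.08, -0.12], "delta_rot": [0.01, -0.028, 0.03], "gripper": -1}
    - {"travel": [0.33, -0.165, -0.24], "delta_rot": [0.02, -0.055, 0.06], "gripper": -1}
    - {"travel": [0.496, -0.248, -0.358], "delta_rot": [0.029, -0.083, 0.09], "gripper": -1}
    - {"travel": [0.496, -0.248, -0.358], "delta_rot": [0.029, -0.083, 0.09], "gripper": -1}

```text
clock: 10.15
tool_pos: [0.4209, 0.0628, 0.2996]
eef_rot: [0.865, 0.454, -0.191, 0.1]
contact_force: [-0.4, -0.7, -1.0]
opening: 0.176
```

>>> play_rows:
  commands:
    - {"travel": [0.11, -0.058, -0.05], "delta_rot": [0.017, -0.031, 0.027], "gripper": -1}
    - {"travel": [0.22, -0.116, -0.1], "delta_rot": [0.034, -0.062, 0.054], "gripper": -1}
    - {"travel": [0.332, -0.174, -0.154], "delta_rot": [0.052, -0.094, 0.08], "gripper": -1}
    - {"travel": [0.332, -0.174, -0.154], "delta_rot": [0.052, -0.094, 0.08], "gripper": -1}

```text
clock: 10.65
tool_pos: [0.4309, 0.119, 0.298]
eef_rot: [0.883, 0.303, -0.34, 0.118]
contact_force: [-1.0, -0.2, -1.0]
opening: 0.174
```

Run:
```python
from scene import *
tipnow()
p,q=T(0,0,.09)
chain([(p+[0,0,.03],Q(22,60)),(p,q)])
```

```text
t10.65 tip pan x0.0187 y-0.0423 z0.1680 yaw 37.8 tilt 42.1 F [-1.  -0.2 -1. ] q [-0.25  0.78 -0.42  1.49  0.29  1.68 -1.66]
trav [0.486, -0.345, -0.357] rot [0.07, -0.099, 0.055] mm 104 deg 24 -> [0.47   0.2152 0.2887]
trav [0.173, 0.0, 0.1] rot [-0.0, 0.0, 0.0] mm 30 deg 0 -> [0.47   0.2152 0.2587]
```

>>> play_rows:
  commands:
    - {"travel": [0.12, -0.086, -0.09], "delta_rot": [0.017, -0.025, 0.014], "gripper": -1}
    - {"travel": [0.24, -0.172, -0.18], "delta_rot": [0.035, -0.05, 0.028], "gripper": -1}
    - {"travel": [0.36, -0.258, -0.27], "delta_rot": [0.052, -0.075, 0.041], "gripper": -1}
    - {"travel": [0.486, -0.345, -0.357], "delta_rot": [0.07, -0.099, 0.055], "gripper": -1}
    - {"travel": [0.486, -0.345, -0.357], "delta_rot": [0.07, -0.099, 0.055], "gripper": -1}

```text
clock: 11.28
tool_pos: [0.4641, 0.2117, 0.2867]
eef_rot: [0.852, 0.164, -0.488, 0.095]
contact_force: [-0.3, 0.0, -1.1]
opening: 0.175
```

Run:
```python
from scene import *
tipnow()
s=viewer.snapshot("side");save(s,"side2.png")
P=s["z_map"]
f=viewer.pinpoint("side","paddle_tip")[:1]
for g in f:
    p=w(s,*g["at"]);st=r.get_state();print(g["conf"],g["at"],p.round(4),R.from_quat(st["eef_rot"]).inv().apply(p-st["tool_pos"]).round(4))
for z in(.03,.012): chain([T(0,0,z)])
```

```text
t11.28 tip pan x-0.0011 y-0.0058 z0.1187 yaw 21.7 tilt 59.6 F [-0.3  0.  -1.1] q [-0.48  1.06  0.02  1.04 -0.09  2.09 -1.65]
0.79 [230.9, 297.8] [0.546  0.2574 0.1289] [ 1.839e-01 -1.120e-02  1.000e-04]
trav [0.533, -0.003, 0.26] rot [-0.0, -0.002, -0.0] mm 89 deg 0 -> [0.47   0.2152 0.1988]
trav [0.637, -0.003, 0.321] rot [-0.0, -0.002, -0.0] mm 107 deg 0 -> [0.4701 0.2152 0.1807]
```

View pics/side2.png

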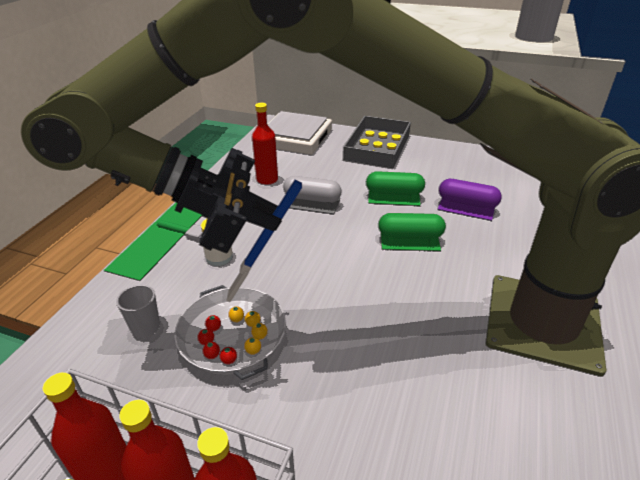

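```bash
sed -i 's/tilt=60/tilt=50/' scene.py
python3 - <<'E'
from scene import *
chain([T(0,0,.075),T(0,0,.03),T(0,0,.012),T(0,0,.008),T(0,0,.005),T(0,0,.002)])
E
```

```text
trav [0.295, -0.002, 0.335] rot [-0.0, 0.053, -0.0] mm 67 deg 10 -> [0.4443 0.2047 0.2239]
trav [0.23, -0.0, 0.193] rot [-0.0, 0.0, -0.0] mm 45 deg 0 -> [0.4443 0.2047 0.1788]
trav [0.092, -0.001, 0.077] rot [-0.0, 0.0, -0.0] mm 18 deg 0 -> [0.4443 0.2048 0.1608]
trav [0.02, 0.0, 0.017] rot [-0.0, 0.0, -0.0] mm 4 deg 0 -> [0.4442 0.2048 0.1569]
trav [0.016, 0.0, 0.013] rot [-0.0, 0.0, -0.0] mm 3 deg 0 -> [0.4443 0.2048 0.1538]
trav [0.015, 0.0, 0.013] rot [-0.0, 0.0, -0.0] mm 3 deg 0 -> [0.4442 0.2048 0.1508]
```

>>> play_rows:
  commands:
    - {"travel": [0.15, 0, 0.17], "delta_rot": [0, 0.027, 0], "gripper": -1}
    - {"travel": [0.295, -0.002, 0.335], "delta_rot": [0, 0.053, 0], "gripper": -1}
    - {"travel": [0.295, -0.002, 0.335], "delta_rot": [0, 0.053, 0], "gripper": -1}

```text
clock: 11.75
tool_pos: [0.4428, 0.2042, 0.2256]
eef_rot: [0.889, 0.173, -0.417, 0.08]
contact_force: [0.2, -0.4, -0.8]
opening: 0.179
```

>>> play_rows:
  commands:
    - {"travel": [0.12, 0, 0.1], "delta_rot": [0, 0, 0], "gripper": -1}
    - {"travel": [0.23, 0, 0.193], "delta_rot": [0, 0, 0], "gripper": -1}
    - {"travel": [0.29, 0, 0.24], "delta_rot": [0, 0, 0], "gripper": -1}
    - {"travel": [0.31, 0, 0.26], "delta_rot": [0, 0, 0], "gripper": -1}
    - {"travel": [0.31, 0, 0.26], "delta_rot": [0, 0, 0], "gripper": -1}

```text
clock: 12.38
tool_pos: [0.4445, 0.2064, 0.1639]
eef_rot: [0.89, 0.173, -0.415, 0.08]
contact_force: [0.2, 0.3, -0.9]
opening: 0.177
```

Run:
```python
from scene import *
tipnow()
```

```text
t12.38 tip pan x-0.0012 y0.0014 z0.0151 yaw 22.1 tilt 50.0 F [ 0.2  0.3 -0.9] q [-0.48  1.07  0.    1.29 -0.08  1.66 -1.64]
```

>>> play_rows:
  commands:
    - {"travel": [0.03, 0, 0.025], "delta_rot": [0, 0, 0], "gripper": -1}
    - {"travel": [0.041, 0, 0.035], "delta_rot": [0, 0, 0], "gripper": -1}
    - {"travel": [0.046, 0, 0.039], "delta_rot": [0, 0, 0], "gripper": -1}
    - {"travel": [0.046, 0, 0.039], "delta_rot": [0, 0, 0], "gripper": -1}

```text
clock: 12.88
tool_pos: [0.4443, 0.2063, 0.1549]
eef_rot: [0.89, 0.173, -0.415, 0.08]
contact_force: [-0.2, -0.5, -1.1]
opening: 0.176
```

>>> play_rows:
  commands:
    - {"travel": [0.01, 0, 0.009], "delta_rot": [0, 0, 0], "gripper": -1}
    - {"travel": [0.01, 0, 0.009], "delta_rot": [0, 0, 0], "gripper": -1}

```text
clock: 13.12
tool_pos: [0.4436, 0.2061, 0.1534]
eef_rot: [0.889, 0.173, -0.416, 0.08]
contact_force: [-2.4, -2.0, 4.3]
opening: 0.176
```

Run:
```python
from scene import *
tipnow()
```

```text
t13.12 tip pan x-0.0017 y0.0003 z0.0043 yaw 22.1 tilt 50.1 F [-2.4 -2.   4.3] q [-0.48  1.08 -0.    1.29 -0.07  1.64 -1.64]
```

>>> play_rows:
  commands:
    - {"travel": [-0.15, 0, -0.126], "delta_rot": [0, 0, 0], "gripper": -1}
    - {"travel": [-0.3, 0, -0.25], "delta_rot": [0, 0, 0], "gripper": -1}
    - {"travel": [-0.3, 0, -0.25], "delta_rot": [0, 0, 0], "gripper": -1}

```text
clock: 13.5
tool_pos: [0.4454, 0.2067, 0.2125]
eef_rot: [0.891, 0.173, -0.412, 0.079]
contact_force: [-0.0, -0.3, -1.0]
opening: 0.176
```

```bash
cat >> scene.py <<'E'
def balls(s):
    im=cv2.cvtColor(s["color"],cv2.COLOR_RGB2HSV).astype(int);H,S,V=im[...,0],im[...,1],im[...,2]
    res=[]
    for n,m in(("red",((H<8)|(H>170))&(S>150)&(V>60)),("yel",(H>12)&(H<32)&(S>140)&(V>90))):
        k,lab=cv2.connectedComponents(m.astype(np.uint8),connectivity=4)
        for i in range(1,k):
            mm=lab==i
            if mm.sum()<25: continue
            P=mask_pts(s,mm)
            if len(P)==0: continue
            c=np.median(P,0)
            ray=c-np.array(s["origin"]);ray/=np.linalg.norm(ray)
            c=P.mean(0)+ray*.0107;d=c[:2]-C
            if np.hypot(*d)>.1: continue
            res.append((n,d@PX,d@PY,c[2],mm.sum()))
            print(n,"x%.3f y%.3f z%.3f n%d ang%.0f r%.3f"%(*res[-1][1:],np.degrees(np.arctan2(d@PY,d@PX)),np.hypot(*d)))
    return res
E
python3 - <<'E'
from scene import *
tipnow()
for c in("side","top"):
    s=viewer.snapshot(c);save(s,c+"3.png");print(c);balls(s)
E
```

```text
t13.50 tip pan x-0.0003 y0.0031 z0.0643 yaw 22.1 tilt 49.7 F [-0.  -0.3 -1. ] q [-0.48  1.01  0.    1.27 -0.08  1.73 -1.64]
side
red x0.011 y0.039 z0.020 n544 ang75 r0.041
red x-0.046 y0.021 z0.020 n209 ang155 r0.050
yel x-0.015 y-0.042 z0.020 n538 ang-110 r0.045
yel x0.041 y-0.028 z0.015 n60 ang-35 r0.050
top
red x0.020 y0.049 z0.033 n46 ang68 r0.053
yel x0.041 y-0.021 z0.033 n28 ang-27 r0.046
yel x0.020 y-0.047 z0.021 n115 ang-67 r0.051
yel x-0.013 y-0.050 z0.021 n63 ang-104 r0.051
```

Run:
```python
from scene import *
Y=38
chain([T(.01,.04,.065,Y),T(.02,.077,.06,Y),T(.02,.077,.022,Y),T(.0165,.055,.0125,Y),T(.0135,.033,.010,Y),T(.010,.010,.010,Y),T(.009,.004,.010,Y)])
```

```text
trav [0.177, 0.195, -0.244] rot [-0.069, -0.0, -0.057] mm 54 deg 16 -> [0.497  0.1959 0.2138]
trav [0.189, 0.031, -0.173] rot [0.0, -0.0, 0.0] mm 39 deg 0 -> [0.5298 0.2158 0.2089]
trav [0.193, -0.0, 0.164] rot [0.0, -0.0, 0.0] mm 38 deg 0 -> [0.5297 0.2156 0.1709]
trav [-0.047, -0.003, 0.154] rot [0.0, -0.0, 0.0] mm 24 deg 0 -> [0.5119 0.2023 0.1614]
trav [-0.082, 0.001, 0.124] rot [0.0, -0.0, 0.0] mm 22 deg 0 -> [0.4946 0.1885 0.1588]
trav [-0.1, -0.001, 0.119] rot [0.0, -0.0, 0.0] mm 23 deg 0 -> [0.4761 0.1742 0.1588]
trav [-0.026, -0.001, 0.031] rot [0.0, -0.0, 0.0] mm 6 deg 0 -> [0.4713 0.1706 0.1588]
```

>>> play_rows:
  commands:
    - {"travel": [0.09, 0.1, -0.12], "delta_rot": [-0.035, 0, -0.028], "gripper": -1}
    - {"travel": [0.177, 0.195, -0.244], "delta_rot": [-0.069, 0, -0.057], "gripper": -1}
    - {"travel": [0.177, 0.195, -0.244], "delta_rot": [-0.069, 0, -0.057], "gripper": -1}

```text
clock: 13.98
tool_pos: [0.4964, 0.1973, 0.2126]
eef_rot: [0.856, 0.296, -0.4, 0.138]
contact_force: [0.3, 0.4, -2.0]
opening: 0.177
```

>>> play_rows:
  commands:
    - {"travel": [0.1, 0.016, -0.087], "delta_rot": [0, 0, 0], "gripper": -1}
    - {"travel": [0.189, 0.031, -0.173], "delta_rot": [0, 0, 0], "gripper": -1}
    - {"travel": [0.28, 0.031, -0.09], "delta_rot": [0, 0, 0], "gripper": -1}
    - {"travel": [0.28, 0.031, -0.09], "delta_rot": [0, 0, 0], "gripper": -1}

```text
clock: 14.48
tool_pos: [0.5273, 0.214, 0.1889]
eef_rot: [0.856, 0.295, -0.402, 0.138]
contact_force: [0.5, -0.8, -0.7]
opening: 0.178
```

Run:
```python
from scene import *
tipnow();Y=38
chain([T(.02,.077,.022,Y),T(.0165,.055,.0125,Y),T(.0135,.033,.010,Y),T(.010,.010,.010,Y),T(.009,.004,.010,Y)])
```

```text
t14.47 tip pan x0.0193 y0.0733 z0.0393 yaw 38.0 tilt 50.3 F [ 0.5 -0.8 -0.7] q [-0.52  1.16 -0.01  0.95  0.12  1.91 -1.45]
trav [0.105, 0.001, 0.062] rot [-0.0, 0.002, 0.0] mm 18 deg 0 -> [0.5297 0.2157 0.1708]
trav [-0.047, -0.002, 0.154] rot [-0.0, -0.0, 0.0] mm 24 deg 0 -> [0.512  0.2023 0.1613]
trav [-0.083, 0.001, 0.124] rot [-0.0, -0.0, 0.0] mm 22 deg 0 -> [0.4946 0.1885 0.1589]
trav [-0.099, -0.001, 0.119] rot [-0.0, -0.0, 0.0] mm 23 deg 0 -> [0.4762 0.1743 0.1588]
trav [-0.027, -0.001, 0.031] rot [-0.0, -0.0, 0.0] mm 6 deg 0 -> [0.4712 0.1706 0.1589]
```

>>> play_rows:
  commands:
    - {"travel": [0.105, 0.001, 0.062], "delta_rot": [0, 0.002, 0], "gripper": -1}
    - {"travel": [0.085, 0, 0.12], "delta_rot": [0, 0.002, 0], "gripper": -1}
    - {"travel": [0.058, 0, 0.216], "delta_rot": [0, 0.002, 0], "gripper": -1}
    - {"travel": [0.03, 0, 0.257], "delta_rot": [0, 0.002, 0], "gripper": -1}
    - {"travel": [0.003, 0, 0.3], "delta_rot": [0, 0.002, 0], "gripper": -1}
    - {"travel": [-0.025, 0, 0.34], "delta_rot": [0, 0.002, 0], "gripper": -1}
    - {"travel": [-0.058, 0, 0.38], "delta_rot": [0, 0.002, 0], "gripper": -1}
    - {"travel": [-0.091, 0, 0.42], "delta_rot": [0, 0.002, 0], "gripper": -1}
    - {"travel": [-0.124, 0, 0.459], "delta_rot": [0, 0.002, 0], "gripper": -1}
    - {"travel": [-0.151, 0, 0.49], "delta_rot": [0, 0.002, 0], "gripper": -1}
    - {"travel": [-0.151, 0, 0.49], "delta_rot": [0, 0.002, 0], "gripper": -1}

```text
clock: 15.85
tool_pos: [0.4732, 0.1712, 0.1613]
eef_rot: [0.858, 0.296, -0.397, 0.137]
contact_force: [0.3, 0.3, -0.3]
opening: 0.179
```

Run:
```python
from scene import *
import re
tipnow()
s=viewer.snapshot("side");cv2.imwrite("pics/side4.png",cv2.resize(s["color"][250:410,130:330,::-1],None,fx=4,fy=4));balls(s)
s=viewer.snapshot("top");balls(s)
```

```text
t15.85 tip pan x0.0100 y0.0067 z0.0133 yaw 38.0 tilt 49.6 F [ 0.3  0.3 -0.3] q [-0.5   1.08 -0.02  1.27  0.13  1.66 -1.48]
red x0.046 y0.022 z0.020 n176 ang25 r0.051
red x0.001 y-0.028 z0.020 n142 ang-87 r0.028
red x-0.020 y0.046 z0.020 n204 ang113 r0.050
red x-0.046 y0.021 z0.020 n208 ang155 r0.050
yel x0.049 y-0.021 z0.025 n80 ang-24 r0.053
yel x-0.018 y-0.043 z0.020 n518 ang-112 r0.047
yel x0.048 y-0.040 z0.058 n26 ang-40 r0.063
yel x0.030 y-0.052 z0.020 n31 ang-60 r0.060
yel x-0.047 y-0.026 z0.021 n51 ang-151 r0.054
```

View pics/side4.png

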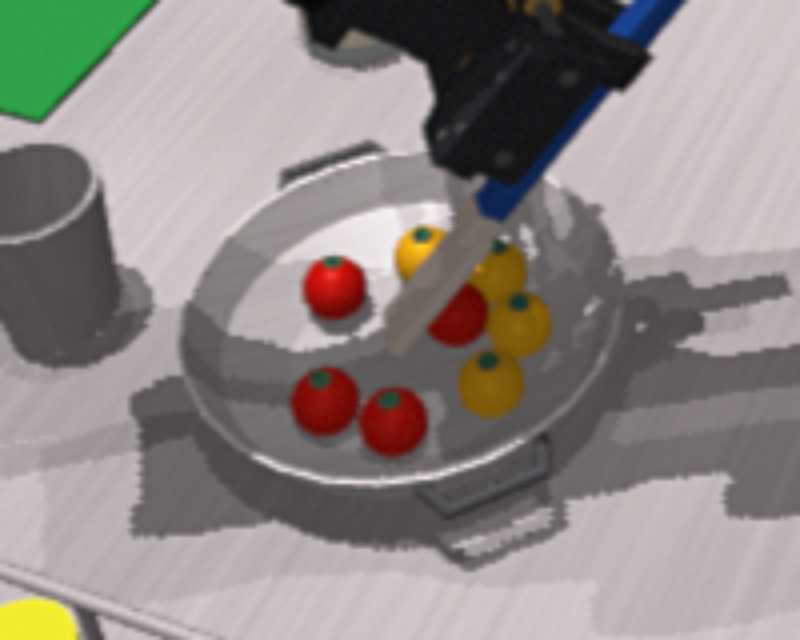

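Run:
```python
from scene import *
Y=46
chain([T(.010,.0085,.068,38),T(.054,-.05,.068,Y),T(.054,-.05,.030,Y)])
```

```text
trav [-0.274, -0.001, -0.252] rot [0.0, -0.002, 0.0] mm 56 deg 0 -> [0.4751 0.1731 0.2169]
trav [-0.216, 0.464, 0.257] rot [-0.034, -0.0, -0.028] mm 86 deg 8 -> [0.4783 0.0873 0.2169]
trav [0.194, -0.001, 0.163] rot [0.0, -0.0, -0.0] mm 38 deg 0 -> [0.4783 0.0873 0.1789]
```

>>> play_rows:
  commands:
    - {"travel": [-0.137, 0, -0.126], "delta_rot": [0, -0.002, 0], "gripper": -1}
    - {"travel": [-0.274, 0, -0.252], "delta_rot": [0, -0.002, 0], "gripper": -1}
    - {"travel": [-0.274, 0, -0.252], "delta_rot": [0, -0.002, 0], "gripper": -1}

```text
clock: 16.32
tool_pos: [0.4762, 0.1735, 0.2181]
eef_rot: [0.858, 0.296, -0.397, 0.138]
contact_force: [-0.1, -0.2, -0.9]
opening: 0.176
```

>>> play_rows:
  commands:
    - {"travel": [-0.108, 0.232, 0.129], "delta_rot": [-0.017, 0, -0.014], "gripper": -1}
    - {"travel": [-0.216, 0.464, 0.257], "delta_rot": [-0.034, 0, -0.028], "gripper": -1}
    - {"travel": [-0.216, 0.464, 0.257], "delta_rot": [-0.034, 0, -0.028], "gripper": -1}
    - {"travel": [-0.216, 0.464, 0.257], "delta_rot": [-0.034, 0, -0.028], "gripper": -1}

```text
clock: 16.82
tool_pos: [0.4781, 0.088, 0.2161]
eef_rot: [0.834, 0.354, -0.389, 0.165]
contact_force: [0.3, 0.5, -0.1]
opening: 0.176
```

Run:
```python
from scene import *
tipnow();Y=46
s=viewer.snapshot("side");balls(s);print();cv2.imwrite("pics/side5.png",cv2.resize(s["color"][250:410,130:330,::-1],None,fx=4,fy=4))
s=viewer.snapshot("top");balls(s)
p=chain([T(.054,-.05,.021,Y),T(.054,-.03,.019,Y),T(.053,-.012,.016,Y),T(.050,.005,.014,Y)])
```

```text
t16.82 tip pan x0.0535 y-0.0496 z0.0673 yaw 46.0 tilt 50.0 F [ 0.3  0.5 -0.1] q [-0.44  0.96 -0.02  1.41  0.27  1.62 -1.34]
red x0.046 y0.022 z0.020 n172 ang26 r0.051
red x0.004 y-0.026 z0.021 n189 ang-82 r0.027
red x-0.020 y0.046 z0.020 n200 ang114 r0.050
red x-0.045 y0.021 z0.020 n205 ang155 r0.050
yel x0.045 y-0.025 z0.020 n161 ang-29 r0.051
yel x-0.016 y-0.043 z0.020 n549 ang-110 r0.046

yel x0.013 y-0.051 z0.021 n25 ang-76 r0.053
yel x-0.012 y-0.052 z0.023 n38 ang-104 r0.053
trav [0.233, 0.005, 0.203] rot [0.0, -0.0, 0.0] mm 46 deg 0 -> [0.4783 0.0873 0.1699]
trav [0.096, -0.0, -0.093] rot [0.0, -0.0, 0.0] mm 20 deg 0 -> [0.4921 0.1017 0.1678]
trav [0.092, -0.007, -0.079] rot [0.0, -0.0, 0.0] mm 18 deg 0 -> [0.5038 0.1154 0.1649]
trav [0.083, -0.021, -0.078] rot [0.0, -0.0, 0.0] mm 17 deg 0 -> [0.5134 0.1298 0.1629]
```

View pics/side5.png

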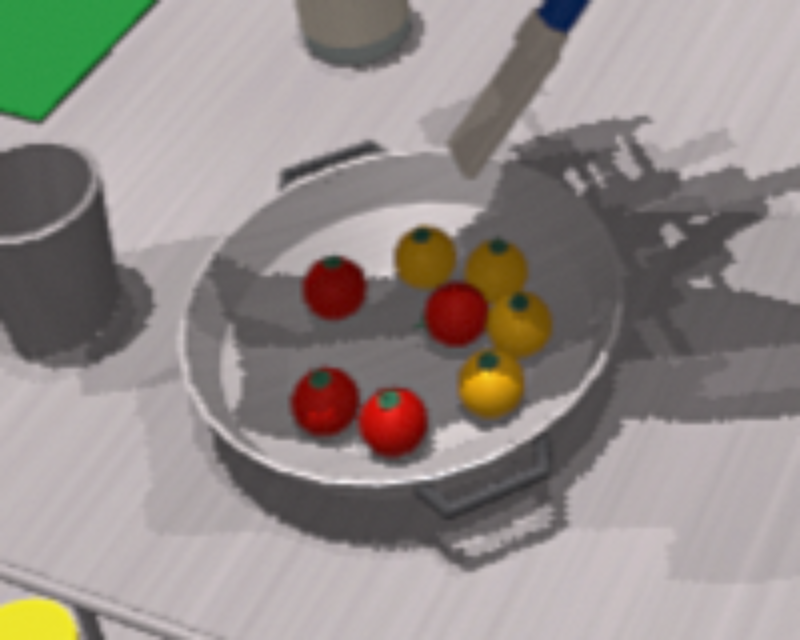

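>>> play_rows:
  commands:
    - {"travel": [0.12, -0.008, 0.11], "delta_rot": [0, 0, 0], "gripper": -1}
    - {"travel": [0.224, -0.008, 0.213], "delta_rot": [0, 0, 0], "gripper": -1}
    - {"travel": [0.224, -0.008, 0.213], "delta_rot": [0, 0, 0], "gripper": -1}
    - {"travel": [0.277, -0.005, 0.16], "delta_rot": [0, 0, 0], "gripper": -1}
    - {"travel": [0.33, -0.002, 0.11], "delta_rot": [0, 0, 0], "gripper": -1}
    - {"travel": [0.375, -0.005, 0.07], "delta_rot": [0, 0, 0], "gripper": -1}
    - {"travel": [0.42, -0.009, 0.031], "delta_rot": [0, 0, 0], "gripper": -1}
    - {"travel": [0.462, -0.02, -0.008], "delta_rot": [0, 0, 0], "gripper": -1}
    - {"travel": [0.505, -0.03, -0.047], "delta_rot": [0, 0, 0], "gripper": -1}
    - {"travel": [0.505, -0.03, -0.047], "delta_rot": [0, 0, 0], "gripper": -1}
    - {"travel": [0.505, -0.03, -0.047], "delta_rot": [0, 0, 0], "gripper": -1}

```text
clock: 18.3
tool_pos: [0.5127, 0.1288, 0.1635]
eef_rot: [0.834, 0.354, -0.389, 0.166]
contact_force: [-0.2, -0.6, -1.4]
opening: 0.179
```

Run:
```python
from scene import *
tipnow();Y=46
s=viewer.snapshot("side");balls(s);print();cv2.imwrite("pics/side6.png",cv2.resize(s["color"][250:410,130:330,::-1],None,fx=4,fy=4))
chain([T(.05,.003,.012,Y),T(.05,-.002,.07,Y)])
```

```text
t18.30 tip pan x0.0504 y0.0037 z0.0146 yaw 45.9 tilt 50.0 F [-0.2 -0.6 -1.4] q [-0.47  1.09 -0.02  1.23  0.26  1.67 -1.35]
red x0.004 y-0.026 z0.021 n189 ang-82 r0.027
red x-0.019 y0.040 z0.021 n597 ang115 r0.044
yel x-0.015 y-0.043 z0.020 n554 ang-109 r0.046
yel x0.043 y0.033 z0.021 n189 ang38 r0.054

trav [0.011, -0.001, 0.015] rot [0.0, 0.0, -0.001] mm 3 deg 0 -> [0.5121 0.1283 0.1609]
trav [-0.318, -0.0, -0.223] rot [0.0, 0.0, 0.0] mm 58 deg 0 -> [0.5086 0.1247 0.2189]
```

View pics/side6.png

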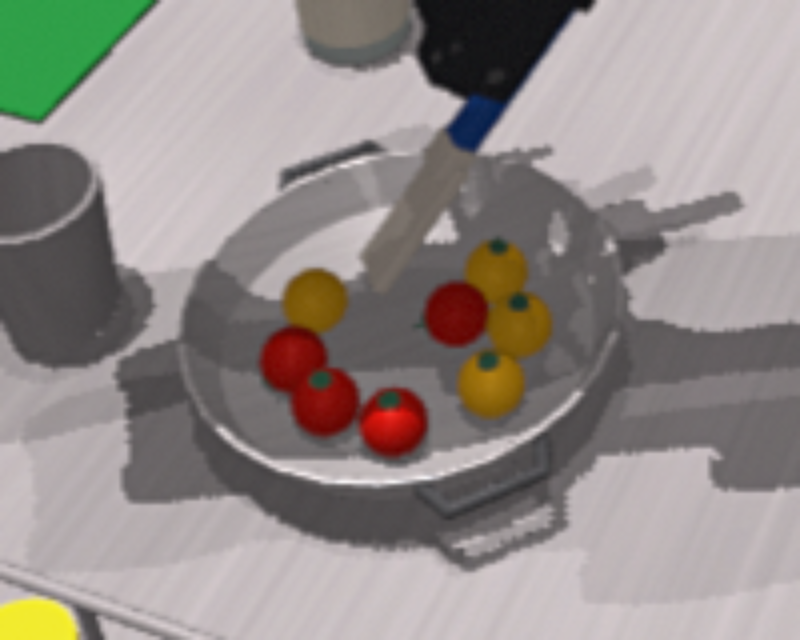

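```bash
cat >> scene.py <<'E'
def fit(s,Cs,n=4):
    im=cv2.cvtColor(s["color"],cv2.COLOR_RGB2HSV).astype(int);H,S,V=im[...,0],im[...,1],im[...,2]
    for nm,m in(("red",((H<8)|(H>170))&(S>150)&(V>60)),("yel",(H>12)&(H<32)&(S>140)&(V>90))):
        P=mask_pts(s,m);P=P[(np.hypot(*(P[:,:2]-Cs).T)<.085)&(P[:,2]<.045)&(P[:,2]>.004)]
        _,l,c=cv2.kmeans(P.astype(np.float32),n,None,(3,50,1e-5),8,cv2.KMEANS_PP_CENTERS)
        for i in range(n):
            A=P[l.ravel()==i];f=least_squares(lambda b:np.linalg.norm(A-[b[0],b[1],.02],axis=1)-.016,c[i][:2],loss="soft_l1",f_scale=.001).x
            d=f-Cs;print(nm,"x%.3f y%.3f"%(d@PX,d@PY),len(A))
E
python3 - <<'E'
from scene import *
s=viewer.snapshot("side");fit(s,np.array([.5615,.2526]))
o=viewer.outline_of("side","pan")[0];Qp=mask_pts(s,o["pixels"]);rim=Qp[(Qp[:,2]>.037)&(Qp[:,2]<.05)]
g=least_squares(lambda a:np.hypot(*(rim[:,:2]-a[:2]).T)-a[2],[.5625,.2525,.1],loss="soft_l1",f_scale=.003).x
d=Qp[:,:2]-g[:2];rr=np.hypot(*d.T);hd=d[(rr>.110)&(rr<.125)&(Qp[:,2]>.02)];an=np.arctan2(hd[:,1],hd[:,0])
print("pan",g,np.degrees(.5*np.angle(np.exp(2j*an).mean())))
E
```

```text
red x0.005 y-0.025 190
red x-0.019 y0.047 209
red x-0.044 y0.023 207
red x0.013 y0.054 189
yel x-0.043 y-0.026 197
yel x0.044 y0.034 188
yel x-0.015 y-0.051 192
yel x0.022 y-0.052 163
pan [0.56092119 0.25273271 0.10203589] -41.70459186974794
```

>>> play_rows:
  commands:
    - {"travel": [0, 0, 0], "delta_rot": [0, 0, 0], "gripper": -1}
    - {"travel": [-0.03, 0, -0.01], "delta_rot": [0, 0, 0], "gripper": -1}
    - {"travel": [-0.16, 0, -0.11], "delta_rot": [0, 0, 0], "gripper": -1}
    - {"travel": [-0.32, 0, -0.23], "delta_rot": [0, 0, 0], "gripper": -1}
    - {"travel": [-0.5, 0, -0.4], "delta_rot": [0, 0, 0], "gripper": -1}
    - {"travel": [-0.5, 0, -0.4], "delta_rot": [0, 0, 0], "gripper": -1}

```text
clock: 19.2
tool_pos: [0.5125, 0.128, 0.2633]
eef_rot: [0.836, 0.354, -0.385, 0.166]
contact_force: [0.4, 0.0, -1.3]
opening: 0.177
```

Run:
```python
from scene import *
tipnow()
for c in("side","top"):
    s=viewer.snapshot(c);M=mask_pts(s,np.ones((480,640),bool))
    if c=="side": fit(s,np.array([.5615,.2526]))
    B=M[(abs(M[:,0]-.586)<.10)&(abs(M[:,1]+.247)<.06)&(M[:,2]>.03)&(M[:,2]<.085)]
    def e(v):
        A=np.array([.586,v[0],v[2]]);u=np.array([np.cos(v[1]),np.sin(v[1]),0]);d=B-A;return np.linalg.norm(d-np.outer(d@u,u),axis=1)-.03 if 0 else np.linalg.norm(d-np.outer(np.clip(d@u,v[3]-.05,v[3]+.05),u),axis=1)-.03
    f=least_squares(e,[-.247,.1,.045,0],loss="soft_l1",f_scale=.002);v=f.x
    print(c,len(B),"center",[.586+v[3]*np.cos(v[1]),v[0]+v[3]*np.sin(v[1]),v[2]],"ang",np.degrees(v[1]),"rms",np.abs(f.fun).mean())
st=r.get_state();print(st["tool_pos"])
```

```text
t19.20 tip pan x0.0513 y0.0041 z0.1154 yaw 45.6 tilt 49.6 F [ 0.4  0.  -1.3] q [-0.48  0.96 -0.02  1.2   0.26  1.81 -1.31]
red x0.005 y-0.025 191
red x0.013 y0.054 184
red x-0.044 y0.022 205
red x-0.019 y0.047 209
yel x-0.015 y-0.051 189
yel x0.044 y0.035 185
yel x-0.043 y-0.026 195
yel x0.022 y-0.053 159
side 1112 center [np.float64(0.586199363759587), np.float64(-0.24920915766674223), np.float64(0.04542984300178819)] ang 5.308006916018996 rms 0.0015184855678862176
top 1699 center [np.float64(0.5880753220411284), np.float64(-0.2470717985213309), np.float64(0.04470624904073934)] ang 5.639610432627646 rms 0.0015101614596849738
[0.51110605 0.12757562 0.26040257]
```

Run:
```python
from scene import *
chain([([.49,.06,.28],Q(56,38)),([.49,-.03,.28],Q(67,24)),([.50,-.13,.27],Q(80,10)),([.53,-.23,.24],Q(90,0)),([.563,-.312,.16],Q(95.5,0))])
```

```text
trav [-0.371, 0.212, 0.239] rot [-0.038, 0.066, -0.041] mm 73 deg 16 -> [0.49   0.06   0.2799]
trav [-0.393, 0.335, 0.306] rot [-0.032, 0.077, -0.052] mm 90 deg 18 -> [ 0.4899 -0.03    0.28  ]
trav [-0.509, 0.322, 0.301] rot [-0.021, 0.078, -0.069] mm 101 deg 19 -> [ 0.4999 -0.13    0.2699]
trav [-0.577, 0.314, 0.304] rot [-0.005, 0.055, -0.056] mm 109 deg 14 -> [ 0.53   -0.23    0.2401]
trav [-0.546, 0.219, 0.534] rot [0.0, 0.0, -0.03] mm 119 deg 5 -> [ 0.563  -0.3119  0.1601]
```

>>> play_rows:
  commands:
    - {"travel": [-0.19, 0.106, 0.12], "delta_rot": [-0.019, 0.033, -0.02], "gripper": -1}
    - {"travel": [-0.371, 0.212, 0.239], "delta_rot": [-0.038, 0.066, -0.041], "gripper": -1}
    - {"travel": [-0.371, 0.212, 0.239], "delta_rot": [-0.038, 0.066, -0.041], "gripper": -1}

```text
clock: 19.68
tool_pos: [0.4874, 0.0559, 0.2811]
eef_rot: [0.835, 0.442, -0.29, 0.153]
contact_force: [0.4, 0.1, -0.6]
opening: 0.182
```

>>> play_rows:
  commands:
    - {"travel": [-0.197, 0.168, 0.153], "delta_rot": [-0.016, 0.039, -0.026], "gripper": -1}
    - {"travel": [-0.393, 0.335, 0.306], "delta_rot": [-0.032, 0.077, -0.052], "gripper": -1}
    - {"travel": [-0.393, 0.335, 0.306], "delta_rot": [-0.032, 0.077, -0.052], "gripper": -1}

```text
clock: 20.05
tool_pos: [0.488, -0.036, 0.2801]
eef_rot: [0.818, 0.535, -0.177, 0.116]
contact_force: [0.1, 0.4, -0.8]
opening: 0.171
```

>>> play_rows:
  commands:
    - {"travel": [-0.255, 0.161, 0.15], "delta_rot": [-0.01, 0.039, -0.035], "gripper": -1}
    - {"travel": [-0.509, 0.322, 0.301], "delta_rot": [-0.021, 0.078, -0.069], "gripper": -1}
    - {"travel": [-0.509, 0.322, 0.301], "delta_rot": [-0.021, 0.078, -0.069], "gripper": -1}

```text
clock: 20.42
tool_pos: [0.4972, -0.1402, 0.2685]
eef_rot: [0.769, 0.633, -0.071, 0.056]
contact_force: [-0.6, 1.4, -1.2]
opening: 0.173
```

>>> play_rows:
  commands:
    - {"travel": [-0.29, 0.157, 0.152], "delta_rot": [-0.002, 0.027, -0.028], "gripper": -1}
    - {"travel": [-0.577, 0.314, 0.304], "delta_rot": [-0.005, 0.055, -0.056], "gripper": -1}
    - {"travel": [-0.577, 0.314, 0.304], "delta_rot": [-0.005, 0.055, -0.056], "gripper": -1}

```text
clock: 20.8
tool_pos: [0.5285, -0.2377, 0.2362]
eef_rot: [0.712, 0.702, -0.003, -0.001]
contact_force: [-0.6, 0.2, -1.2]
opening: 0.176
```

>>> play_rows:
  commands:
    - {"travel": [-0.27, 0.11, 0.26], "delta_rot": [0, 0, -0.015], "gripper": -1}
    - {"travel": [-0.546, 0.219, 0.534], "delta_rot": [0, 0, -0.03], "gripper": -1}
    - {"travel": [-0.546, 0.219, 0.534], "delta_rot": [0, 0, -0.03], "gripper": -1}
    - {"travel": [-0.546, 0.219, 0.534], "delta_rot": [0, 0, -0.03], "gripper": -1}

```text
clock: 21.3
tool_pos: [0.564, -0.309, 0.1589]
eef_rot: [0.672, 0.74, -0.0, -0.001]
contact_force: [-0.1, 0.8, 0.1]
opening: 0.172
```

Run:
```python
from scene import *
st=r.get_state();print(st["clock"],st["tool_pos"],st["opening"],st["q"].round(2),st["contact_force"],st["moment"])
A=R.from_quat(st["eef_rot"]);print(A.as_matrix().round(3))
for c in ("side","top"):
  s=viewer.snapshot(c);save(s,c+"7.png")
  for n in("paddle_tip","paddle_tail","paddle_balance"):
    for f in viewer.pinpoint(c,n)[:1]:
        p=w(s,*f["at"]);print(c,n,round(f["conf"],2),f["at"],p.round(3),A.inv().apply(p-st["tool_pos"]).round(4))
  P=mask_pts(s,viewer.outline_of(c,"paddle")[0]["pixels"]);L=A.inv().apply(P-st["tool_pos"]);L=L[(abs(L[:,1])<.02)&(abs(L[:,2])<.03)]
  print("extent x",np.percentile(L[:,0],[.5,1,99,99.5]),"z top med",np.median(L[L[:,0]>.15,2]),np.median(L[(L[:,0]>.04)&(L[:,0]<.1),2]),"y",np.median(L[L[:,0]>.15,1]))
```

```text
21.3 [ 0.56401373 -0.30900834  0.15892442] 0.17164386773395057 [ 0.64  0.83 -0.39  1.57  0.4   0.82  0.18] [-0.08434759  0.78382249  0.12407793] [-0.05095318 -0.00476244  0.00417445]
[[-0.096  0.995 -0.002]
 [ 0.995  0.096  0.   ]
 [ 0.001 -0.002 -1.   ]]
side paddle_tip 0.76 [306.8, 180.3] [ 0.595 -0.242  0.075] [0.0638 0.0378 0.0843]
side paddle_tail 0.78 [334.9, 128.2] [ 0.539 -0.302  0.204] [ 0.0094 -0.0242 -0.0447]
side paddle_balance 0.61 [321.5, 147.7] [ 0.556 -0.249  0.172] [ 0.0605 -0.0019 -0.0135]Traceback (most recent call last):
  File "<stdin>", line 9, in <module>
IndexError: list index out of range
```

Run:
```python
from scene import *
st=r.get_state();A=R.from_quat(st["eef_rot"]);print(st["tool_pos"])
for c in ("side","top"):
  s=viewer.snapshot(c)
  v,u=np.nonzero(s["z_map"]>0);P=w(s,u,v,s["z_map"][v,u]);L=A.inv().apply(P-st["tool_pos"]);k=(abs(L[:,1])<.02)&(L[:,0]>-.1)&(L[:,0]<.25)&(L[:,2]<.015)&(L[:,2]>-.025)
  L=L[k];col=s["color"][v[k],u[k]].astype(int);bl=col[:,2]-col[:,0]>40
  f=L[:,0]>.03
  B=L[bl&f];W=L[~bl&f]
  print(c,len(B),len(W),"blue max x",np.percentile(B[:,0],[98,99.5]),"white x",np.percentile(W[:,0],[1,50,98,99.5]),"blue z",np.percentile(B[:,2],[10,50]),"blade z",np.percentile(W[:,2],[10,50]),"y",np.median(B[:,1]),np.median(W[:,1]))
  T2=L[bl&(L[:,0]<0)];print("tail",np.percentile(T2[:,0],[.5,2]) if len(T2) else None)
```

```text
[ 0.56369163 -0.31082478  0.16089839]
side 99 295 blue max x [0.10127372 0.10255102] white x [0.04155767 0.15046209 0.19520993 0.19706182] blue z [-0.01381089 -0.01230289] blade z [-0.0119014  -0.00607823] y -0.0016919412459048635 -0.0019675164864497376
tail [-0.04403105 -0.04287125]
top 269 635 blue max x [0.10570345 0.10704073] white x [0.03408656 0.14832427 0.19408788 0.19564896] blue z [-0.01445474 -0.01155093] blade z [-0.0108632  -0.00570228] y 0.0019907272794765555 0.0006400552444483719
tail None
```

>>> play_rows:
  commands:
    - {"travel": [-0.006, 0, 0.18], "delta_rot": [0, 0, 0], "gripper": -1}
    - {"travel": [-0.006, 0, 0.36], "delta_rot": [0, 0, 0], "gripper": -1}
    - {"travel": [-0.006, 0, 0.48], "delta_rot": [0, 0, 0], "gripper": -1}
    - {"travel": [-0.006, 0, 0.53], "delta_rot": [0, 0, 0], "gripper": -1}
    - {"travel": [-0.006, 0, 0.545], "delta_rot": [0, 0, 0], "gripper": -1}
    - {"travel": [-0.006, 0, 0.545], "delta_rot": [0, 0, 0], "gripper": -1}

```text
clock: 22.4
tool_pos: [0.5634, -0.3133, 0.0784]
eef_rot: [0.673, 0.74, -0.001, 0.001]
contact_force: [0.2, 0.2, -1.2]
opening: 0.174
```

>>> play_rows:
  commands:
    - {"travel": [0, 0, 0.01], "delta_rot": [0, 0, 0], "gripper": -1}
    - {"travel": [0, 0, 0.015], "delta_rot": [0, 0, 0], "gripper": -1}
    - {"travel": [0, 0, 0.015], "delta_rot": [0, 0, 0], "gripper": -1}

```text
clock: 22.78
tool_pos: [0.5634, -0.3135, 0.0762]
eef_rot: [0.673, 0.74, -0.001, 0.001]
contact_force: [-0.3, -0.4, 4.0]
opening: 0.174
```

>>> play_rows:
  commands:
    - {"travel": [0.01, 0, -0.015], "delta_rot": [0, 0, 0], "gripper": -1}
    - {"travel": [0.01, 0, -0.015], "delta_rot": [0, 0, 0], "gripper": -1}
    - {"travel": [0.01, 0, -0.004], "delta_rot": [0, 0, 0], "gripper": -1}
    - {"travel": [0.01, 0, -0.004], "delta_rot": [0, 0, 0], "gripper": -1}

```text
clock: 23.28
tool_pos: [0.5626, -0.3114, 0.0761]
eef_rot: [0.673, 0.74, -0.001, 0.0]
contact_force: [-0.2, 0.4, 3.4]
opening: 0.178
```

>>> play_rows:
  commands:
    - {"travel": [0, 0, 0], "delta_rot": [0, 0, 0], "gripper": -0.6}
    - {"travel": [0, 0, 0], "delta_rot": [0, 0, 0], "gripper": -0.5}
    - {"travel": [0, 0, 0], "delta_rot": [0, 0, 0], "gripper": -0.4}
    - {"travel": [0, 0, 0], "delta_rot": [0, 0, 0], "gripper": -0.2}
    - {"travel": [0, 0, 0], "delta_rot": [0, 0, 0], "gripper": -0.2}
    - {"travel": [0, 0, 0], "delta_rot": [0, 0, 0], "gripper": -0.2}

```text
clock: 24.02
tool_pos: [0.5627, -0.3117, 0.076]
eef_rot: [0.673, 0.74, -0.001, 0.0]
contact_force: [0.1, 0.8, 0.5]
opening: 0.399
```

Run:
```python
from scene import *
st=r.get_state();print(st["clock"],st["tool_pos"],st["opening"],st["contact_force"])
s=viewer.snapshot("side");cv2.imwrite("pics/side8.png",cv2.resize(s["color"][110:270,230:430,::-1],None,fx=4,fy=4))
for n in("paddle_tip","paddle_tail","paddle_balance"):
    for f in viewer.pinpoint("side",n)[:2]: print(n,round(f["conf"],2),w(s,*f["at"]).round(3))
```

```text
24.025 [ 0.56270678 -0.31165801  0.07604481] 0.3993658808300376 [0.08505216 0.83240604 0.47941848]
paddle_tip 0.93 [ 0.589 -0.212  0.007]
paddle_tip 0.73 [0.537 0.207 0.033]
paddle_tail 0.95 [ 0.533 -0.308  0.12 ]
paddle_balance 0.69 [ 0.556 -0.241  0.09 ]
```

View pics/side8.png

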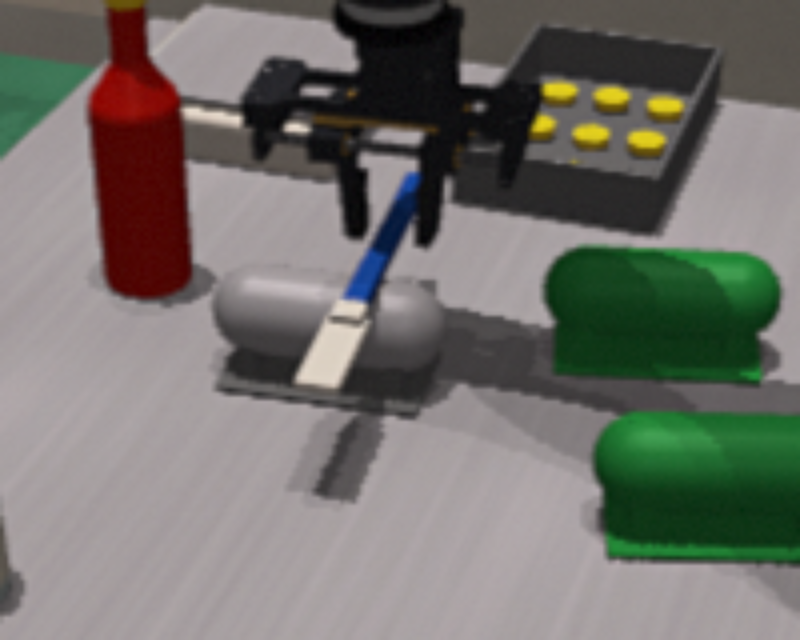

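>>> play_rows:
  commands:
    - {"travel": [0, 0, 0], "delta_rot": [0, 0, 0], "gripper": 0.2}
    - {"travel": [0, 0, 0], "delta_rot": [0, 0, 0], "gripper": 0.2}
    - {"travel": [0, 0, -0.1], "delta_rot": [0, 0, 0], "gripper": 0.2}
    - {"travel": [0, 0, -0.3], "delta_rot": [0, 0, 0], "gripper": 0.2}
    - {"travel": [0, 0, -0.6], "delta_rot": [0, 0, 0], "gripper": 0.2}
    - {"travel": [0, 0, -1], "delta_rot": [0, 0, 0], "gripper": 0.2}
    - {"travel": [0, 0, -1], "delta_rot": [0, 0, 0], "gripper": 0.2}
    - {"travel": [0, 0, -1], "delta_rot": [0, 0, 0], "gripper": 0.2}

```text
clock: 25.22
tool_pos: [0.5624, -0.3114, 0.2265]
eef_rot: [0.673, 0.74, -0.001, 0.0]
contact_force: [0.2, -0.9, 0.1]
opening: 0.601
```

Run:
```python
from scene import *
def pad():
  s=viewer.snapshot("side");v,u=np.nonzero(s["z_map"]>0);P=w(s,u,v,s["z_map"][v,u]);col=s["color"][v,u].astype(int)
  k=(col[:,2]-col[:,0]>40)&(abs(P[:,0]-.56)<.08)&(P[:,1]>-.42)&(P[:,1]<-.1)&(P[:,2]<.13)&(P[:,2]>.02)
  B=P[k];c=B.mean(0);d=np.linalg.svd(B-c,full_matrices=False)[2][0];d*=np.sign(d[1]);t=(B-c)@d
  e=c+d*np.percentile(t,99.5);t0=c+d*np.percentile(t,.5)
  print(r.get_state()["clock"],"blue front",e.round(4),"tail",t0.round(4),"dir",d.round(3),"com~",(e-.055*d).round(4),"tip~",(e+.08*d).round(4));return s
pad();s=pad()
fit(s,np.array([.5615,.2526]));save(s,"side9.png")
st=r.get_state();print(st["tool_pos"],st["opening"])
for n in "jar bottle cup brush pan".split(): print(n,[w(s,*f["at"]).round(3) for f in viewer.pinpoint("side",n)[:1]])
```

```text
25.275 blue front [ 0.551  -0.2089  0.0895] tail [ 0.5673 -0.3838  0.087 ] dir [-0.093  0.996  0.014] com~ [ 0.5561 -0.2636  0.0887] tip~ [ 0.5436 -0.1292  0.0907]
25.325 blue front [ 0.551  -0.2105  0.0895] tail [ 0.5674 -0.3843  0.0869] dir [-0.094  0.995  0.015] com~ [ 0.5562 -0.2653  0.0887] tip~ [ 0.5434 -0.1309  0.0907]
red x-0.044 y0.022 200
red x0.005 y-0.025 185
red x0.012 y0.053 187
red x-0.018 y0.047 204
yel x0.044 y0.035 181
yel x-0.015 y-0.051 190
yel x-0.043 y-0.026 190
yel x0.023 y-0.052 154
[ 0.56175345 -0.31109942  0.22483031] 0.5996418623612173
jar [array([0.689, 0.061, 0.031])]
bottle [array([ 0.735, -0.296,  0.023])]
cup [array([0.728, 0.302, 0.025])]
brush [array([0.798, 0.001, 0.019])]
pan [array([0.559, 0.252, 0.005])]
```

View pics/side9.png

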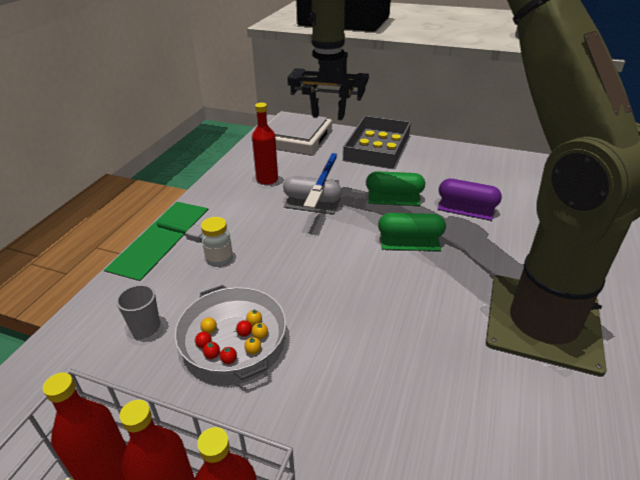

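```bash
python3 -c "
from plant import r
print(r.finish_job())"
```

```text
the job is handed in; nothing more can be done
None
```

I picked up the paddle, stirred the tomatoes until the colours were mixed, and laid it balanced across the grey rest bar. I handed the job in at about 25.5 s of the 72 s; no verdict was reported.

**Grasp:** The first try closed on nothing, because I lifted before the fingers had finished closing. The second try held.

**Stirring:** I touched the blade to the pan floor in the middle, at about 5 N. I then pushed one red across to the yellows' side and one yellow across to the reds' side.

**Last checks:**
- **Paddle:** it lies within about 0.015 rad of level, with its top about 88 mm up. Both ends are well clear of the table, and the gripper is about 15 cm above it. The colour-based estimate of its centre of mass disagreed with the held measurement by about 13 mm. I trusted the held measurement, because the paddle lies level.
- **Tomatoes:** all eight are in the pan, with a red and a yellow in every half. The thinnest margin is the reds on the +x (along-the-handles) side, at 5 and 12 mm past the middle line. A late fit of the handle direction was about 2° off the first, which shifts the 12 mm to about 10 mm.
- **Other things:** the pan, jar, bottle, cup and brush were each within 8 mm of their first reading. I take that as camera error.

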